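Ready the label unwinder for threading

TASK

Get the label unwinder ready for threading: take the taller guide plate from the rack and slide it edgewise, upright, into the unwinder's slot nearest the label roll, fully home and centred along the slot, and let go of it. Then ease the sprung dancer arm (the one with the roller) forward, towards the roll, until it meets its stop, and keep it there: finish while still holding the arm against its stop, without straining it, so the nurse can thread the labels. Leave the other things on the desk and the shorter guide plate where they are.

Things in the scene. Friction and masses are not known exactly. Their poses are not given: they have to be found in the camera images.
- unwinder: label unwinder fixed to the desk: grey base plate 170 (x) x 260 (y) x 10 mm, origin under its centre, z up. x runs along the label roll's axis; the slots are on the -x side of the roll, the spindle's upright (110 mm high) at x +68 mm, the dancer arm at the -y end, a bracket 48 mm high with a level rod at y +112 mm
- inner_slot (a point): middle of the floor of the slot nearest the roll (10 mm above the desk); axes as the unwinder's: slot runs along y, x across, z up. Four black ribs 140 mm long leave three slots 7 mm wide, open at both ends, pitch 20 mm, this one and two farther to -x. Rib flanks are upright to 36 mm above the desk, then slope 45 degrees to peaks at 42.5 mm, so a plate up to 5 mm off is led in
- roll_mid (a point): centre of the label roll: 84 mm across, 60 mm wide, on a level spindle along the unwinder's x, 80 mm above the desk (top at 122 mm); its near face is 14 mm from the middle of the nearest slot
- dancer (a joint): swing of the sprung dancer arm, rad: 0 is where the spring rests it, leaning back (to the unwinder's -y) 0.70 rad from upright; grows as it swings forward and up (+y, towards the roll); the stop is at 0.61, leaning back 0.09 rad. The spring always pulls it back: at the roller it takes about 4 N to start and 8 N at the stop
- dancer_pivot (a point): point on the dancer arm's pivot axis (along the unwinder's x) in line with the roller's middle: unwinder x +5, y -85, z 34 mm. The hub and its bracket (88 mm high) are at the axis's +x end
- roller_mid (a point): middle of the grey roller at the dancer arm's end, moving with it: 16 mm across, 76 mm long along the unwinder's x, turning freely, its axis 130 mm from the arm's pivot; 133 mm above the desk at rest, 163 mm at the stop. The flat arm, 14 x 6 mm, runs down from its +x end; its other end is free
- rack: grey slotted rack fixed to the desk, base 125 (x) x 130 (y) x 10 mm, origin under its centre, z up; two upright slots along y at x = -30 and +30 mm, 7 mm wide, floor 10 mm and ribs up to 42.5 mm above the desk; one guide plate stands in each; which is in which varies
- guide_grip (a point): centre of the black grip bar of the taller guide plate: the bar is 10 mm thick (its x), 50 mm long (its y) and 20 mm high (its z). The aluminium plate under it is 5 mm thick (x), 120 mm long (y), with a window; the plate's lower edge is 148 mm below this point and its top 10 mm above. 0.16 kg or so. It stands a little loosely in the slot and may lean
- guide_foot (a point): middle of the taller guide plate's lower edge, 148 mm below guide_grip; axes as guide_grip's
- short_grip (a point): centre of the grip bar (10 x 50 x 20 mm) of the shorter guide plate: 90 mm long, lower edge 85 mm below this point; to be left in the rack
- spare_roll: spare label roll standing on end, 80 mm across, 50 mm high, 25 mm bore; origin under its centre
- stapler: black desk stapler, 135 x 36 x 60 mm, lying along its x; origin under its centre
- calculator: flat desk calculator, 140 x 80 x 17 mm; origin under its centre
- vial_tray: steel tray with six small vials in it, 150 x 100 mm, 53 mm high; origin under its centre
- sanitiser: clear hand-gel bottle with a cap, 60 mm across, 135 mm high; origin under its centre
- mug: white mug, 80 mm across, 92 mm high, handle to its +y; origin under its centre
There are look-alikes about, which are no part of the job. Leave any green look-alike of the part that bears guide_grip alone.

How it is judged:
By the outcome, as a careful person would: the job done as asked, in the order asked, and still so for the second after the job is handed in, while the arm keeps its last pose, push and grip.
It also fails if it takes over 56 s, if anything falls off the work surface, if the arm or the gripper's body presses on something with over 40 N, if the wrist force passes 120 N, or if a joint passes its speed limit or range.

ROBOT

A 7-joint arm with a two-finger parallel gripper is mounted at the origin on the work surface. World frame = base frame: x ahead of the robot, y to its left, z up, the work surface at z = 0. Lengths are in mm, angles in degrees, forces in N, time in s.
With the tool pointing down it reaches from about 425 to 1025 mm from the base axis. Payload 3.6 kg.
Tool frame: the origin (TCP) lies midway between the tips of the shut fingers; the grasp point (between the pads) lies 19 mm behind it; z points along the fingers, y is the line along which they close (so a half turn about z gives the same grasp; the last joint's range is limited). The gripper opens to 85 mm and grips with 20 to 120 N. Pads are 22 mm wide; open, the fingers measure 114 mm over their backs; the gripper's body (76 mm by 85 mm) begins 54 mm behind the grasp point. The pads swing forward as they close: fully open they stand 13 mm farther back than shut.
Start: joints at [-75.143, 33.873, 2.773, 92.16, -1.908, 54.013, -1.931], TCP at [250.502, 680.351, 231.302] pointing down, gripper open.
Joint ranges: [-153.93, 153.93], [-27.13, 128.08], [-72.61, 78.16], [10.71, 143.7], [-87.88, 267.88], [4.46, 118.87], [-176.78, 176.78]. Speed limits (degrees/s): [147.25, 147.25, 180, 180, 180, 180, 180].

INTERFACE

Orientations are given as [roll, pitch, yaw] about the fixed x, y, z axes, in that order (R = Rz(yaw) Ry(pitch) Rx(roll)).
In Python, from plant import r, optics gives the robot as it stands.
- The arm moves only by the tool apply_moves, never from a script. Its argument "series" is a list of rows, each an object with "travel": the shift along the world's x, y, z in units of 40 mm (1.0 is 40 mm), a list of three; "delta_rot": the turn, a rotation vector about the world's x, y, z in units of 6 degrees (1.0 is 6 degrees), a list of three. A call has 1 to 10 rows; each row is the pose to reach, as a shift and turn from the pose commanded when the call began; what a row does not reach only later rows make up. A row lasts 1/12 s, in which the tool goes at most 41.7 mm and 7.16 degrees, less where a joint would pass 70% of its speed; a pose out of reach is approached as far as the arm can. A call with a gripper value outside its range is refused whole. "grip" is the finger opening in mm, from 0 to 85.4, set as the call begins (left out, the last holds). The fingers move at their own pace and stop on an object; "force" is the grip in N (left out, the last holds). Time passes only in rows, so rows that repeat a pose let the fingers close. It gives the time, the measured TCP pose, the force, the opening and the grip force at its end, in the units of the state.
- r.read_state(): the state, without advancing time (a new reading comes with each control period).
- optics.read_camera(name): name is "scene" or "top" or "wrist"; returns a dict with "color" (480x640x3 uint8, blue, green, red), "K" (3x3 intrinsics, pixels), "pose" (4x4, takes a point from camera to world coordinates). Camera axes: x right, y down, z forward; pixel columns grow to the right and rows downward; lengths in mm; the calibration is good to about 2 mm. A picture is of the moment at which its call begins. There is no depth.
- r.sign_off(): hands the job in; it is judged then, once.
The state is a dict: "time": time; "joint_positions": joint angles; "joint_velocities": joint speeds; "tau": joint torques, N m; "tcp_pos": TCP position; "ee_rot": TCP orientation; "wrist_force": force on the tool from outside, world axes, zero at the start; "torque": the same for the moment, N m; "finger_gap": opening from 0.0 (shut) to 1.0 (fully open); "grasp_force": force on a finger pad.
Only numpy, scipy, OpenCV 4.12 (cv2) and the standard library are available. Lean on these libraries where they do the work, as an engineer would, in place of code of your own. Each camera call takes 0.05 s, during which the arm holds its last target. There are 200 camera calls.

## Working session

There is one attempt and no reset: what is moved stays moved. The work goes in short steps, Python scripts to look and compute and a tool call to move; the robot and the scene stay as the last step left them, time stands still between calls to the robot, and variables do not carry over. Pictures are saved under pics/ and viewed, at most 10 in all, crops included, and the job is handed in when it is done.

Besides the shell and the picture viewer there is one more tool, called after "Request:" by a JSON object that holds its "name" and its "arguments". apply_moves: Moves the arm, as the interface text tells. Its arguments: {"type":"object","properties":{"series":{"type":"array","items":{"type":"object","properties":{"travel":{"type":"array","items":{"type":"number"}},"delta_rot":{"type":"array","items":{"type":"number"}}}}},"grip":{"type":"number"},"force":{"type":"number"}},"required":["series"]}

```bash
mkdir -p pics; ls; python3 - <<'E'
from plant import r, optics
import cv2, numpy as np, pickle
d={}
for n in("scene","top","wrist"):
    c=optics.read_camera(n); d[n]=c; cv2.imwrite(f"pics/{n}0.png",c["color"]); print(n,c["K"].round(1).tolist(),c["pose"].round(3).tolist())
pickle.dump(d,open("d0.pkl","wb"))
print(r.read_state())
E
```

```text
pics
scene [[528.9, 0.0, 323.4], [0.0, 528.9, 234.4], [0.0, 0.0, 1.0]] [[0.225, 0.586, -0.778, 1449.143], [0.974, -0.14, 0.177, -318.658], [-0.005, -0.798, -0.603, 851.555], [0.0, 0.0, 0.0, 1.0]]
top [[537.4, 0.0, 309.8], [0.0, 537.4, 241.0], [0.0, 0.0, 1.0]] [[0.023, -0.994, 0.11, 406.021], [-1.0, -0.023, 0.004, -116.852], [-0.002, -0.11, -0.994, 1085.458], [0.0, 0.0, 0.0, 1.0]]
wrist [[335.0, 0.0, 325.6], [0.0, 335.0, 238.3], [0.0, 0.0, 1.0]] [[0.346, 0.903, 0.254, 185.753], [0.938, -0.333, -0.095, 704.128], [-0.002, 0.271, -0.962, 372.24], [0.0, 0.0, 0.0, 1.0]]
{'time': 0.15, 'joint_positions': array([-75.14371216,  33.91560628,   2.7671363 ,  92.21826986,
        -1.90576082,  54.01488386,  -1.93305386]), 'joint_velocities': array([-0.03167095, -0.13510862, -0.06102289, -0.21730962, -0.15024799,
       -0.10289651, -0.01211045]), 'tau': array([ 2.26395008e-03, -5.49249244e+01,  1.54932395e+00, -1.98455465e+01,
        9.55164491e-03,  5.63072244e-03,  3.50590170e-06]), 'tcp_pos': array([250.26521559, 679.74794881, 230.38679509]), 'ee_rot': array([-1.79897526e+02,  7.05359209e-03,  1.59790958e+02]), 'wrist_force': array([-0.34626352, -0.45002983,  0.57070477]), 'torque': array([-0.04993095, -0.01451306, -0.0228445 ]), 'grasp_force': 0.0, 'finger_gap': 1.0037725660886117}
```

View pics/scene0.png

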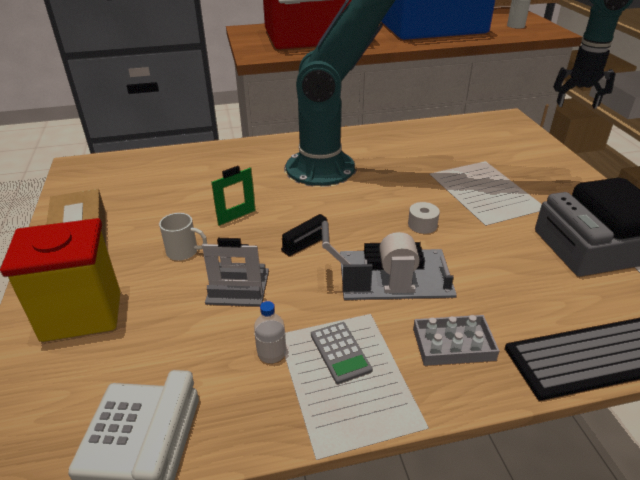

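View pics/top0.png

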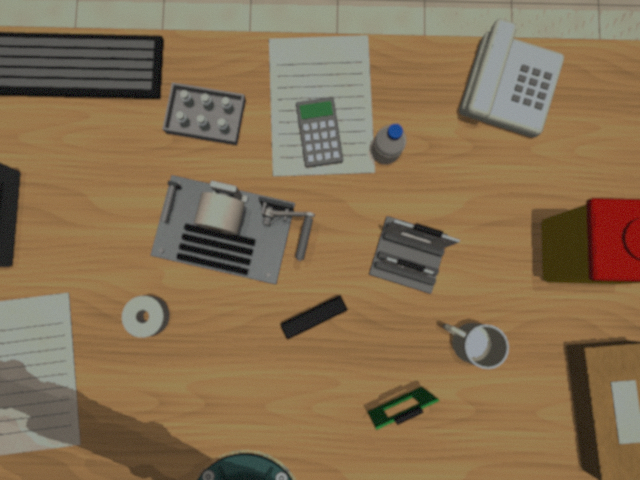

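The scene picture shows the rack at about (238,285), with the taller plate in front, and the green frame at (233,195). The unwinder is at (395,270).

In the top picture the candidates for guide_grip are:
- the grip on the rack's upper slot at (428,232), with the longer plate running (388,218)–(458,240)
- the short plate's grip at (405,265)
- the green look-alike's grip at (408,415)

I choose (428,232) and will check it in a crop.

```bash
python3 - <<'E'
import cv2, numpy as np, pickle
d=pickle.load(open("d0.pkl","rb"))
t=d["top"]["color"];s=d["scene"]["color"]
R=lambda im,x,y,w,h,k:cv2.resize(im[y:y+h,x:x+w],(w*k,h*k),interpolation=cv2.INTER_CUBIC)
a=np.hstack([R(t,360,200,100,100,4),R(s,190,225,100,100,4)])
b=R(t,140,170,200,120,4)[:, :800]
b=cv2.resize(b,(500,300)); 
c=R(s,310,220,150,90,2)
z=np.zeros((300,300,3),np.uint8);z[:180]=c
a=cv2.resize(a,(600,300));a=np.hstack([a,np.zeros((300,200,3),np.uint8)])
cv2.imwrite("pics/crop1.png",np.vstack([a,np.hstack([b,z])]))
E
```

```text
(no output)
```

View pics/crop1.png

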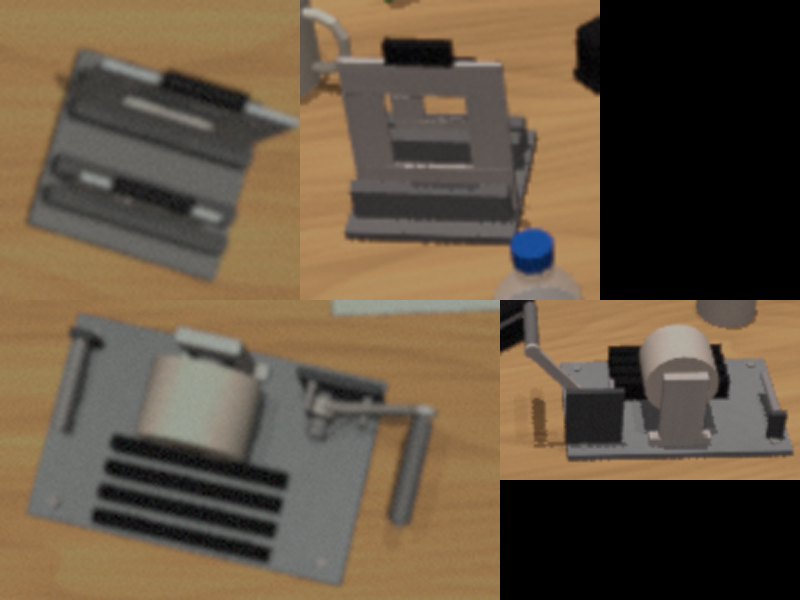

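The crop confirms the choice. The upper-slot plate at (428,230) in top and (229,242) in scene is tall and aluminium with a window, and the lower one is short. Next I work out the poses.

```bash
cat > h.py <<'E'
import numpy as np, cv2
def ray(c,p):
    d=np.linalg.inv(c["K"])@[p[0],p[1],1.]; return c["pose"][:3,3], c["pose"][:3,:3]@d
def plane(c,p,z):
    o,d=ray(c,p); return o+d*(z-o[2])/d[2]
def tri(c1,p1,c2,p2):
    o1,d1=ray(c1,p1);o2,d2=ray(c2,p2)
    s=np.linalg.lstsq(np.c_[d1,-d2],o2-o1,rcond=None)[0]
    a,b=o1+d1*s[0],o2+d2*s[1]; return (a+b)/2,np.linalg.norm(a-b)
def proj(c,P):
    q=np.linalg.inv(c["pose"])@np.r_[P,1]; q=c["K"]@q[:3]; return q[:2]/q[2]
E
python3 - <<'E'
from h import *; import pickle
np.set_printoptions(precision=1,suppress=True)
d=pickle.load(open("d0.pkl","rb"));T,S=d["top"],d["scene"]
print("grip",tri(T,(428.3,230),S,(229.3,242.3)), plane(T,(428.3,229.5),158+10))
def U(x,y): return (140+x/2.5,170+(y-300)/2.5)
cs=[plane(T,U(*p),10) for p in((76,314),(385,383),(340,583),(28,513))]
c=np.mean(cs,0); y=(cs[0]-cs[1]+cs[3]-cs[2]);yaw=np.degrees(np.arctan2(-y[0],y[1]))
print("unw",c,yaw,[np.linalg.norm(cs[i]-cs[i-1]) for i in range(4)])
# ribs tops z=42.5 ends (crop px)
for a,b in (((113,441),(287,482)),((105,466),(281,506)),((98,491),(275,531)),((93,515),(270,555))):
    A,B=plane(T,U(*a),42),plane(T,U(*b),42); v=A-B; print("rib",(A+B)/2,np.linalg.norm(v),np.degrees(np.arctan2(-v[0],v[1])))
K=lambda x,y:(360+x/3,200+y/3)
A,B=plane(T,K(103,65),158),plane(T,K(298,125),158);v=A-B;print("plate top",(A+B)/2,np.linalg.norm(v),np.degrees(np.arctan2(-v[0],v[1])))
A,B=plane(T,K(80,50),10),plane(T,K(28,222),10);C=plane(T,K(212,280),10)
v=B-C;print("rack",(A+C)/2,np.linalg.norm(v),np.linalg.norm(A-B),np.degrees(np.arctan2(-v[0],v[1])))
cy,sy=np.cos(np.radians(yaw)),np.sin(np.radians(yaw));Rz=np.array([[cy,-sy,0],[sy,cy,0],[0,0,1]])
c[2]=0
print("roller rest",c+Rz@[5,-169,133],"stop",c+Rz@[5,-97,163])
print("roller seen (z133)",plane(T,U(410,468),141))
E
```

```text
grip (array([ 532.7, -318. ,  157.1]), np.float64(1.5165664199400632)) [ 532.  -316.5  168. ]
unw [545.2  63.8  10. ] -11.335295040593767 [np.float64(166.51936204872774), np.float64(258.9467520629404), np.float64(165.7494789982427), np.float64(257.2588456489007)]
rib [529.8  63.6  42. ] 140.5799687843847 -11.959660786768055
rib [510.4  68.2  42. ] 141.63024928445267 -11.477731784302122
rib [490.7  72.5  42. ] 142.10198921860436 -11.379717772915166
rib [471.9  75.6  42. ] 141.8210887499681 -11.35296226126875
plate top [ 529.5 -316.   158. ] 117.52410380993147 -16.023584308476305
rack [ 501.7 -311.1   10. ] 127.58549360844623 121.50937410531296 -16.209157199062176
roller rest [ 516.9 -102.9  133. ] stop [531.  -32.3 163. ]
roller seen (z133) [ 516.8 -102.5  141. ]
```

Rib, base and roller fixes agree, and the inner slot middle is about (520,66) at yaw −11.4. I start the move towards the plate along a high arc.

Request:
{"name": "apply_moves", "arguments": {"series": [{"travel": [6.25,-5.75,2.5],"delta_rot": [0,0,-5]},{"travel": [6.25,-5.75,2.5],"delta_rot": [0,0,-5]},{"travel": [6.25,-5.75,2.5],"delta_rot": [0,0,-5]},{"travel": [6.25,-5.75,2.5],"delta_rot": [0,0,-5]},{"travel": [6.25,-5.75,2.5],"delta_rot": [0,0,-5]},{"travel": [6.25,-5.75,2.5],"delta_rot": [0,0,-5]},{"travel": [6.25,-5.75,2.5],"delta_rot": [0,0,-5]},{"travel": [6.25,-5.75,2.5],"delta_rot": [0,0,-5]},{"travel": [6.25,-5.75,2.5],"delta_rot": [0,0,-5]}], "grip": 85, "force": 20}}

```text
time: 0.9
tcp_pos: [506.0, 444.6, 333.1]
ee_rot: [179.9, 0.2, 129.4]
wrist_force: [0.3, -1.3, 0.6]
finger_gap: 0.996
grasp_force: 0.0
```

Request:
{"name": "apply_moves", "arguments": {"series": [{"travel": [2.25,-9.75,0],"delta_rot": [0,0,-5]},{"travel": [2.25,-9.75,0],"delta_rot": [0,0,-5]},{"travel": [2.25,-9.75,0],"delta_rot": [0,0,-5]},{"travel": [2.25,-9.75,0],"delta_rot": [0,0,-5]},{"travel": [2.25,-9.75,0],"delta_rot": [0,0,-5]},{"travel": [2.25,-9.75,0],"delta_rot": [0,0,-5]},{"travel": [2.25,-9.75,0],"delta_rot": [0,0,-5]},{"travel": [2.25,-9.75,0],"delta_rot": [0,0,-5]},{"travel": [2.25,-9.75,0],"delta_rot": [0,0,-5]},{"travel": [2.25,-9.75,0],"delta_rot": [0,0,-5]}]}}

```text
time: 1.73
tcp_pos: [590.7, 54.3, 331.5]
ee_rot: [180.0, 0.1, 99.5]
wrist_force: [0.7, -1.0, 0.3]
finger_gap: 0.997
grasp_force: 0.0
```

Request:
{"name": "apply_moves", "arguments": {"series": [{"travel": [-1.45,-9.3,-1],"delta_rot": [0,0,-4.3]},{"travel": [-1.45,-9.3,-1],"delta_rot": [0,0,-4.3]},{"travel": [-1.45,-9.3,-1],"delta_rot": [0,0,-4.3]},{"travel": [-1.45,-9.3,-1],"delta_rot": [0,0,-4.3]},{"travel": [-1.45,-9.3,-1],"delta_rot": [0,0,-4.3]},{"travel": [-1.45,-9.3,-1],"delta_rot": [0,0,-4.3]},{"travel": [-1.45,-9.3,-1],"delta_rot": [0,0,-4.3]},{"travel": [-1.45,-9.3,-1],"delta_rot": [0,0,-4.3]},{"travel": [-1.45,-9.3,-1],"delta_rot": [0,0,-4.3]},{"travel": [-1.45,-9.3,-1],"delta_rot": [0,0,-4.3]}]}}

```text
time: 2.57
tcp_pos: [527.8, -321.7, 291.4]
ee_rot: [180.0, 0.4, 73.3]
wrist_force: [-1.0, -0.9, 0.2]
finger_gap: 0.993
grasp_force: 0.0
```

```bash
python3 - <<'E'
from plant import r, optics
import cv2, pickle
c=optics.read_camera("wrist");pickle.dump(c,open("w1.pkl","wb"));cv2.imwrite("pics/w1.png",c["color"])
s=r.read_state();print(s["tcp_pos"],s["ee_rot"],s["time"])
E
```

```text
[ 529.08899789 -318.41215483  291.22697242] [-179.97672373    0.23588596   73.39337448] 2.6167
```

View pics/w1.png

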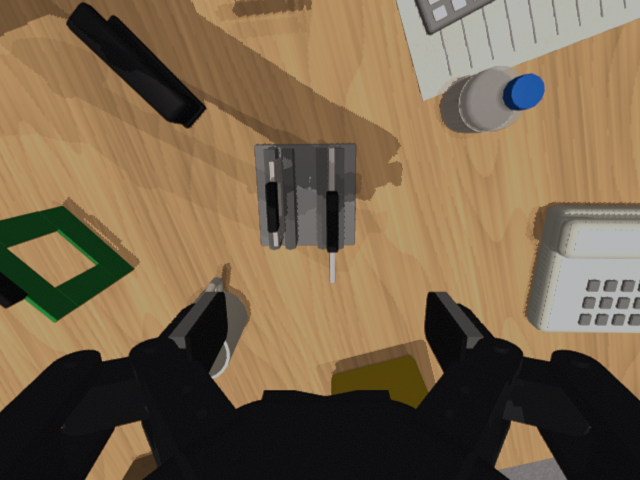

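The wrist picture shows the tall plate's bar centred at (332.5,221.5), with its plate running (332,148)–(332,283), parallel to the pads. I convert this to a position.

```bash
python3 - <<'E'
from h import *; import pickle
c=pickle.load(open("w1.pkl","rb"))
a,b=plane(c,(332.5,192),168),plane(c,(332.5,250),168)
print((a+b)/2,np.linalg.norm(a-b),np.degrees(np.arctan2(-(a-b)[0],(a-b)[1])))
print(plane(c,(332,148),158),plane(c,(332,283),158))
print(proj(c,(529,-318,168)), "slot/rack end", plane(c,(324,246),42),plane(c,(324,148),42))
E
```

```text
[ 535.18268517 -315.93956772  168.        ] 48.268039555862885 -16.46013833914826
[ 551.30823991 -260.66450619  158.        ] [ 518.44654486 -371.71835254  158.        ]
[325.93695484 226.21164091] slot/rack end [ 510.5607872  -371.43662331   42.        ] [ 544.12678718 -260.70782269   42.        ]
```

Request:
{"name": "apply_moves", "arguments": {"series": [{"travel": [0.04,-0.12,-0.7]},{"travel": [0.04,-0.12,-1.5]},{"travel": [0.04,-0.12,-2.0]},{"travel": [0.04,-0.12,-2.25]},{"travel": [0.04,-0.12,-2.25]},{"travel": [0.04,-0.12,-2.25]}]}}

```text
$.series[0]: bad value
```

Request:
{"name": "apply_moves", "arguments": {"series": [{"travel": [0.04,-0.12,-0.7],"delta_rot": [0,0,0]},{"travel": [0.04,-0.12,-1.5],"delta_rot": [0,0,0]},{"travel": [0.04,-0.12,-2.0],"delta_rot": [0,0,0]},{"travel": [0.04,-0.12,-2.25],"delta_rot": [0,0,0]},{"travel": [0.04,-0.12,-2.25],"delta_rot": [0,0,0]},{"travel": [0.04,-0.12,-2.25],"delta_rot": [0,0,0]}]}}

```text
time: 3.12
tcp_pos: [534.6, -315.7, 201.4]
ee_rot: [-180.0, -0.0, 74.1]
wrist_force: [-0.7, 0.4, 1.0]
finger_gap: 0.999
grasp_force: 0.0
```

Request:
{"name": "apply_moves", "arguments": {"series": [{"travel": [0,0,-0.4],"delta_rot": [0,0,0]},{"travel": [0,0,-0.8],"delta_rot": [0,0,0]},{"travel": [0,0,-1.2],"delta_rot": [0,0,0]},{"travel": [0,0,-1.45],"delta_rot": [0,0,0]},{"travel": [0,0,-1.55],"delta_rot": [0,0,0]},{"travel": [0,0,-1.55],"delta_rot": [0,0,0]},{"travel": [0,0,-1.55],"delta_rot": [0,0,0]}]}}

```text
time: 3.7
tcp_pos: [534.8, -316.9, 140.3]
ee_rot: [179.9, 0.0, 74.0]
wrist_force: [-0.3, 0.3, 0.4]
finger_gap: 0.994
grasp_force: 0.0
```

Request:
{"name": "apply_moves", "arguments": {"series": [{"travel": [0,0,0],"delta_rot": [0,0,0]},{"travel": [0,0,0],"delta_rot": [0,0,0]},{"travel": [0,0,0],"delta_rot": [0,0,0]},{"travel": [0,0,0],"delta_rot": [0,0,0]},{"travel": [0,0,0],"delta_rot": [0,0,0]},{"travel": [0,0,0],"delta_rot": [0,0,0]},{"travel": [0,0,0],"delta_rot": [0,0,0]},{"travel": [0,0,0],"delta_rot": [0,0,0]},{"travel": [0,0,0],"delta_rot": [0,0,0]},{"travel": [0,0,0],"delta_rot": [0,0,0]}], "grip": 0, "force": 50}}

```text
time: 4.53
tcp_pos: [534.4, -316.6, 139.5]
ee_rot: [180.0, 0.0, 74.0]
wrist_force: [-0.1, -0.3, 1.0]
finger_gap: 0.107
grasp_force: 50.1
```

Request:
{"name": "apply_moves", "arguments": {"series": [{"travel": [0,0,0.2],"delta_rot": [0,0,0]},{"travel": [0,0,0.45],"delta_rot": [0,0,0]},{"travel": [0,0,0.8],"delta_rot": [0,0,0]},{"travel": [0,0,1.3],"delta_rot": [0,0,0]},{"travel": [0,0,1.9],"delta_rot": [0,0,0]},{"travel": [0,0,2.6],"delta_rot": [0,0,0]},{"travel": [0,0,3.3],"delta_rot": [0,0,0]},{"travel": [0,0,4.0],"delta_rot": [0,0,0]},{"travel": [0,0,4.5],"delta_rot": [0,0,0]},{"travel": [0,0,4.5],"delta_rot": [0,0,0]}]}}

```text
time: 5.37
tcp_pos: [535.5, -318.5, 324.7]
ee_rot: [179.5, 0.1, 74.0]
wrist_force: [0.2, -0.9, -2.0]
finger_gap: 0.107
grasp_force: 49.6
```

Request:
{"name": "apply_moves", "arguments": {"series": [{"travel": [0,0.4,0],"delta_rot": [0,0,0]},{"travel": [0,1.2,0],"delta_rot": [0,0,0.1]},{"travel": [-0.1,2.2,0],"delta_rot": [0,0,0.2]},{"travel": [-0.1,3.2,0],"delta_rot": [0,0,0.3]},{"travel": [-0.2,4.2,0],"delta_rot": [0,0,0.4]},{"travel": [-0.2,5.2,0],"delta_rot": [0,0,0.5]},{"travel": [-0.3,6.2,0],"delta_rot": [0,0,0.6]},{"travel": [-0.3,7.2,0],"delta_rot": [0,0,0.7]},{"travel": [-0.35,8.2,0],"delta_rot": [0,0,0.78]},{"travel": [-0.35,8.9,0],"delta_rot": [0,0,0.78]}]}}

```text
time: 6.2
tcp_pos: [517.8, 43.9, 318.2]
ee_rot: [-179.8, -0.0, 78.9]
wrist_force: [0.5, 0.3, -1.7]
finger_gap: 0.105
grasp_force: 49.5
```

Request:
{"name": "apply_moves", "arguments": {"series": [{"travel": [0,0.35,0],"delta_rot": [0,0,0]},{"travel": [0,0.55,0],"delta_rot": [0,0,0]},{"travel": [0,0.65,0],"delta_rot": [0,0,0]},{"travel": [0,0.65,0],"delta_rot": [0,0,0]},{"travel": [0,0.65,0],"delta_rot": [0,0,0]},{"travel": [0,0.65,0],"delta_rot": [0,0,0]}]}}

```text
time: 6.7
tcp_pos: [520.0, 63.5, 319.3]
ee_rot: [-180.0, 0.1, 78.5]
wrist_force: [0.0, -0.0, -2.1]
finger_gap: 0.111
grasp_force: 49.5
```

```bash
python3 - <<'E'
from plant import r, optics
import cv2, pickle, numpy as np
d={n:optics.read_camera(n) for n in("wrist","scene")};pickle.dump(d,open("d2.pkl","wb"))
s=r.read_state();print(s["tcp_pos"],s["ee_rot"],s["time"])
w=d["wrist"]["color"];sc=d["scene"]["color"][110:310,310:460]
a=cv2.resize(w[120:420,190:490],(450,450));b=cv2.resize(sc,(338,450),interpolation=cv2.INTER_CUBIC)
cv2.imwrite("pics/p2.png",np.hstack([a,b]))
E
```

```text
[520.10511902  63.9064677  319.34603902] [1.79995970e+02 2.51032129e-02 7.85127583e+01] 6.8
```

View pics/p2.png

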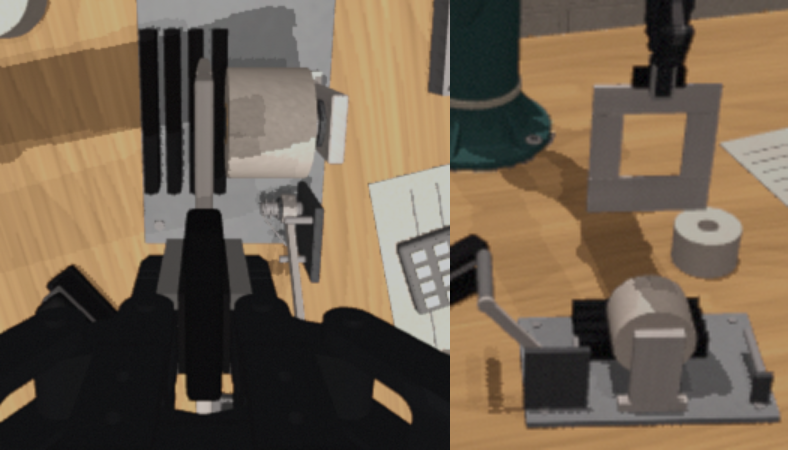

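The wrist crop shows the plate edge-on at column 204, with the rib pair beside the roll at 196 and 220, so the slot is at about 208. I measure the offset across and along the slot.

```bash
python3 - <<'E'
from h import *; import pickle
np.set_printoptions(precision=1,suppress=True)
d=pickle.load(open("d2.pkl","rb"));w,S=d["wrist"],d["scene"]
g=cv2.cvtColor(w["color"],cv2.COLOR_BGR2GRAY).astype(int)
for r0 in (142,150,156,175,195): print(r0,g[r0-1:r0+2,280:345].mean(0).astype(int).tolist())
yaw=np.radians(-11.4);ux=np.array([np.cos(yaw),np.sin(yaw),0]);uy=np.array([-np.sin(yaw),np.cos(yaw),0])
P0=np.array([520.1,63.9,200])
for p in((588,208),(708,213),(595,86),(722,86)):
    o,dd=ray(S,((p[0]-450)/2.25+310,p[1]/2.25+110)); t=((P0-o)@ux)/(dd@ux); q=o+t*dd; print(q,(q-P0)@uy)
E
```

```text
142 [151, 116, 70, 30, 19, 20, 21, 18, 20, 19, 20, 20, 18, 8, 24, 88, 134, 138, 116, 54, 20, 19, 19, 19, 19, 19, 16, 16, 15, 21, 65, 87, 91, 90, 90, 41, 13, 12, 15, 13, 16, 15, 15, 15, 15, 45, 98, 106, 107, 108, 93, 47, 18, 13, 15, 15, 16, 16, 15, 16, 12, 27, 83, 104, 106]
150 [98, 95, 65, 26, 13, 12, 14, 12, 13, 13, 13, 14, 13, 8, 23, 75, 88, 88, 87, 40, 15, 11, 13, 13, 13, 14, 12, 13, 11, 15, 48, 86, 89, 90, 89, 48, 18, 12, 14, 15, 15, 17, 16, 15, 15, 44, 97, 104, 106, 106, 91, 47, 17, 15, 14, 14, 15, 16, 16, 15, 13, 34, 100, 106, 105]
156 [99, 98, 75, 30, 13, 12, 12, 11, 15, 13, 13, 13, 12, 9, 17, 59, 85, 89, 88, 40, 15, 14, 12, 14, 11, 14, 13, 12, 12, 14, 46, 84, 88, 88, 86, 47, 17, 12, 14, 14, 15, 16, 16, 15, 15, 44, 99, 105, 104, 100, 89, 44, 17, 13, 14, 17, 16, 14, 14, 15, 13, 34, 101, 105, 104]
175 [100, 100, 89, 55, 21, 10, 13, 13, 11, 14, 12, 13, 14, 11, 7, 34, 82, 87, 86, 59, 24, 11, 13, 12, 13, 11, 14, 11, 12, 12, 33, 82, 86, 87, 86, 58, 23, 12, 12, 42, 103, 117, 121, 121, 120, 121, 122, 123, 123, 124, 119, 108, 54, 17, 13, 14, 15, 13, 12, 20, 63, 81, 106, 129, 132]
195 [98, 98, 98, 85, 45, 18, 12, 13, 13, 13, 13, 12, 14, 13, 9, 17, 60, 84, 86, 81, 37, 13, 11, 13, 12, 13, 13, 13, 12, 10, 24, 78, 85, 86, 85, 58, 24, 11, 11, 42, 107, 119, 125, 125, 125, 125, 125, 127, 129, 128, 121, 110, 56, 17, 11, 13, 13, 13, 12, 18, 43, 76, 84, 122, 128]
[508.3   5.6 193.4] -59.49347652070585
[532.3 124.3 184.5] 61.588698072846235
[508.3   5.4 329.1] -59.68273573917326
[531.8 121.7 326.7] 58.964497382589975
```

```bash
python3 - <<'E'
from h import *; import pickle
np.set_printoptions(precision=1,suppress=True)
d=pickle.load(open("d2.pkl","rb"));w=d["wrist"]
yaw=np.radians(-11.4);ux=np.array([np.cos(yaw),np.sin(yaw),0]);uy=np.array([-np.sin(yaw),np.cos(yaw),0])
T=np.array([520.1,63.9,0])
for p,z in(((328.1,143),40),((328.1,156),40),((297,150),40),((312.4,150),40),((325.7,165),190),((325.7,175),210),((325.7,250),310)):
    q=plane(w,p,z);print(p,z,q,"across",(q-T)@ux,"along",(q-T)@uy)
# rib ends: rows along rib column 3rd & 4th
g=cv2.cvtColor(w["color"],cv2.COLOR_BGR2GRAY).astype(int)
for c in (289,305,321,336):
    col=g[120:270,c-1:c+2].mean(1); k=np.where(col<45)[0]+120; print(c,k.min(),[ (k[i],k[i+1]) for i in range(len(k)-1) if k[i+1]-k[i]>2],k.max())
E
```

```text
(328.1, 143) 40 [536.8 131.7  40. ] across 2.9360412886044904 along 69.70824090261503
(328.1, 156) 40 [533.7 116.7  40. ] across 2.9205312192279855 along 54.43420554418897
(297, 150) 40 [498.1 131.2  40. ] across -34.88372194922402 along 61.637140483760874
(312.4, 150) 40 [516.4 127.5  40. ] across -16.160247650754364 along 61.580355641057785
(325.7, 165) 190 [530.5 115.5 190. ] across -0.03436072885617201 along 52.657932747811856
(325.7, 175) 210 [529.3 109.6 210. ] across -0.05464310075334645 along 46.616678160123314
(325.7, 250) 310 [524.  84. 310.] across -0.14410822022076475 along 20.44388801610377
289 139 [] 248
305 139 [] 248
321 139 [(np.int64(163), np.int64(259))] 269
336 139 [(np.int64(248), np.int64(262))] 269
```

Request:
{"name": "apply_moves", "arguments": {"series": [{"travel": [0.05,0,-0.4],"delta_rot": [0,0,0]},{"travel": [0.05,0,-0.9],"delta_rot": [0,0,0]},{"travel": [0.05,0,-1.5],"delta_rot": [0,0,0]},{"travel": [0.05,0,-2.1],"delta_rot": [0,0,0]},{"travel": [0.05,0,-2.6],"delta_rot": [0,0,0]},{"travel": [0.05,0,-3.0],"delta_rot": [0,0,0]},{"travel": [0.05,0,-3.2],"delta_rot": [0,0,0]},{"travel": [0.05,0,-3.2],"delta_rot": [0,0,0]},{"travel": [0.05,0,-3.2],"delta_rot": [0,0,0]},{"travel": [0.05,0,-3.2],"delta_rot": [0,0,0]}]}}

```text
time: 7.63
tcp_pos: [523.2, 65.3, 192.3]
ee_rot: [179.9, -0.0, 78.6]
wrist_force: [-0.2, -0.3, -2.0]
finger_gap: 0.11
grasp_force: 49.5
```

```bash
python3 - <<'E'
from plant import r, optics
import cv2, pickle, numpy as np
d={n:optics.read_camera(n) for n in("wrist","top","scene")};pickle.dump(d,open("d3.pkl","wb"))
s=r.read_state();print(s["tcp_pos"],s["ee_rot"],s["time"],s["wrist_force"])
w=d["wrist"]["color"];t=d["top"]["color"][160:300,140:330]
a=cv2.resize(w[20:320,200:450],(500,600));b=cv2.resize(d["scene"]["color"][180:310,310:460],(300,260),interpolation=cv2.INTER_CUBIC)
z=np.zeros((600,300,3),np.uint8);z[:260]=b;z[300:521]=cv2.resize(t,(300,221))
cv2.imwrite("pics/p3.png",np.hstack([a,z]))
E
```

```text
[522.97606628  65.61618894 192.39318351] [ 1.79880415e+02 -5.95268062e-02  7.86670539e+01] 7.7833 [ 0.31133616 -0.05618927 -2.45883492]
```

View pics/p3.png

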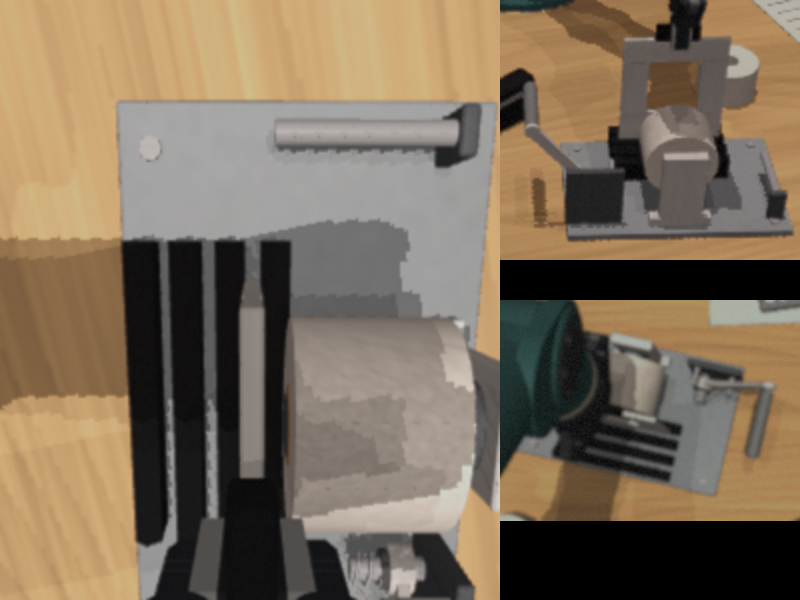

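The wrist crop shows the plate foot at column 252, in line with the slot gap at 253. I check the centring along the slot.

```bash
python3 - <<'E'
from h import *; import pickle
np.set_printoptions(precision=1,suppress=True)
yaw=np.radians(-11.4);ux=np.array([np.cos(yaw),np.sin(yaw),0]);uy=np.array([-np.sin(yaw),np.cos(yaw),0])
w=pickle.load(open("d2.pkl","rb"))["wrist"];T=np.array([520.1,63.9,0])
for p in((289,138.5),(289,248.5),(321,138.5)): q=plane(w,p,42);print((q-T)@ux,(q-T)@uy)
d=pickle.load(open("d3.pkl","rb"));w=d["wrist"];T=np.array([523,65.6,0]);g=cv2.cvtColor(w["color"],cv2.COLOR_BGR2GRAY).astype(int)
for c in (270,294,315,337):
    col=g[100:320,c-2:c+3].mean(1);k=np.where(col<45)[0]+100;e=k.min()-.5
    q=plane(w,(c,e),42);print(c,e,(q-T)@ux,(q-T)@uy)
print([ (p,(plane(w,p,z)-T)@ux,(plane(w,p,z)-T)@uy) for p,z in (((326.5,146),40),((326,157),62),((262,292),40))])
top=d["top"];g=cv2.cvtColor(top["color"],cv2.COLOR_BGR2GRAY)
print(proj(top,np.r_[T[:2],42]))
E
```

```text
-43.96206353150329 75.03721273781638
-48.48677068806937 -63.20824796675827
-5.587042439956457 74.92065691771349
270 140.5 -46.23425418342166 71.9098361976072
294 140.5 -26.136904523449395 71.90119518915103
315 140.5 -8.547102816968051 71.89363232002354
337 140.5 9.884935948183335 71.88570732466204
[((326.5, 146), np.float64(1.097616729374678), np.float64(67.43762992583534)), ((326, 157), np.float64(0.603382168747267), np.float64(59.156399469759684)), ((262, 292), np.float64(-60.47748005634651), np.float64(-66.98458141335789))]
[218.8 238. ]
```

Request:
{"name": "apply_moves", "arguments": {"series": [{"travel": [0.02,0.035,-0.1],"delta_rot": [0,0,0]},{"travel": [0.02,0.035,-0.2],"delta_rot": [0,0,0]},{"travel": [0.02,0.035,-0.3],"delta_rot": [0,0,0]},{"travel": [0.02,0.035,-0.4],"delta_rot": [0,0,0]},{"travel": [0.02,0.035,-0.5],"delta_rot": [0,0,0]},{"travel": [0.02,0.035,-0.6],"delta_rot": [0,0,0]},{"travel": [0.02,0.035,-0.7],"delta_rot": [0,0,0]},{"travel": [0.02,0.035,-0.8],"delta_rot": [0,0,0]},{"travel": [0.02,0.035,-0.9],"delta_rot": [0,0,0]},{"travel": [0.02,0.035,-0.9],"delta_rot": [0,0,0]}]}}

```text
time: 8.62
tcp_pos: [522.8, 66.9, 154.5]
ee_rot: [-180.0, 0.0, 78.7]
wrist_force: [0.5, 0.3, -1.5]
finger_gap: 0.106
grasp_force: 49.5
```

Request:
{"name": "apply_moves", "arguments": {"series": [{"travel": [0,0,-0.08],"delta_rot": [0,0,0]},{"travel": [0,0,-0.16],"delta_rot": [0,0,0]},{"travel": [0,0,-0.24],"delta_rot": [0,0,0]},{"travel": [0,0,-0.3],"delta_rot": [0,0,0]},{"travel": [0,0,-0.34],"delta_rot": [0,0,0]},{"travel": [0,0,-0.36],"delta_rot": [0,0,0]},{"travel": [0,0,-0.36],"delta_rot": [0,0,0]},{"travel": [0,0,-0.36],"delta_rot": [0,0,0]}]}}

```text
time: 9.28
tcp_pos: [522.9, 66.9, 140.9]
ee_rot: [-180.0, 0.0, 78.7]
wrist_force: [-0.1, -0.4, -3.2]
finger_gap: 0.109
grasp_force: 49.5
```

Request:
{"name": "apply_moves", "arguments": {"series": [{"travel": [0,0,-0.02],"delta_rot": [0,0,0]},{"travel": [0,0,-0.04],"delta_rot": [0,0,0]},{"travel": [0,0,-0.06],"delta_rot": [0,0,0]},{"travel": [0,0,-0.06],"delta_rot": [0,0,0]},{"travel": [0,0,-0.06],"delta_rot": [0,0,0]}]}}

```text
time: 9.7
tcp_pos: [523.4, 66.9, 139.5]
ee_rot: [180.0, -0.0, 78.7]
wrist_force: [-1.0, 0.1, 5.4]
finger_gap: 0.11
grasp_force: 50.7
```

Request:
{"name": "apply_moves", "arguments": {"series": [{"travel": [0,0,0],"delta_rot": [0,0,0]},{"travel": [0,0,0],"delta_rot": [0,0,0]},{"travel": [0,0,0],"delta_rot": [0,0,0]},{"travel": [0,0,0],"delta_rot": [0,0,0]},{"travel": [0,0,0],"delta_rot": [0,0,0]},{"travel": [0,0,0],"delta_rot": [0,0,0]}], "grip": 45}}

```text
time: 10.2
tcp_pos: [522.9, 67.0, 138.4]
ee_rot: [-180.0, 0.0, 78.7]
wrist_force: [1.0, 1.0, -0.6]
finger_gap: 0.524
grasp_force: 0.0
```

Request:
{"name": "apply_moves", "arguments": {"series": [{"travel": [0,0,0.4],"delta_rot": [0,0,0]},{"travel": [0,0,1.0],"delta_rot": [0,0,0]},{"travel": [0,0,1.8],"delta_rot": [0,0,0]},{"travel": [0,0,2.8],"delta_rot": [0,0,0]},{"travel": [0,0,3.4],"delta_rot": [0,0,0]},{"travel": [0,-1,3.5],"delta_rot": [0,0,0]},{"travel": [0,-2,3.5],"delta_rot": [0,0,0]},{"travel": [0,-2.5,3.5],"delta_rot": [0,0,0]},{"travel": [0,-2.5,3.5],"delta_rot": [0,0,0]},{"travel": [0,-2.5,3.5],"delta_rot": [0,0,0]}]}}

```text
time: 11.03
tcp_pos: [522.5, -34.5, 278.6]
ee_rot: [180.0, -0.0, 78.5]
wrist_force: [-0.0, 0.7, 0.1]
finger_gap: 0.526
grasp_force: 0.0
```

```bash
python3 - <<'E'
from plant import r, optics
import cv2, pickle, numpy as np
d={n:optics.read_camera(n) for n in("wrist","top","scene")};pickle.dump(d,open("d4.pkl","wb"))
s=r.read_state();print(s["tcp_pos"],s["ee_rot"],s["time"],s["wrist_force"])
w=d["wrist"]["color"];t=d["top"]["color"][160:300,140:330]
a=cv2.resize(w[0:360,200:500],(500,600));b=cv2.resize(d["scene"]["color"][180:310,310:460],(300,260),interpolation=cv2.INTER_CUBIC)
z=np.zeros((600,300,3),np.uint8);z[:260]=b;z[300:521]=cv2.resize(t,(300,221))
cv2.imwrite("pics/p4.png",np.hstack([a,z]))
E
```

```text
[522.86686255 -31.48691975 278.15497034] [-1.79953864e+02 -3.08655270e-02  7.87946748e+01] 11.1833 [ 1.13918462  0.43013884 -0.21880525]
```

View pics/p4.png

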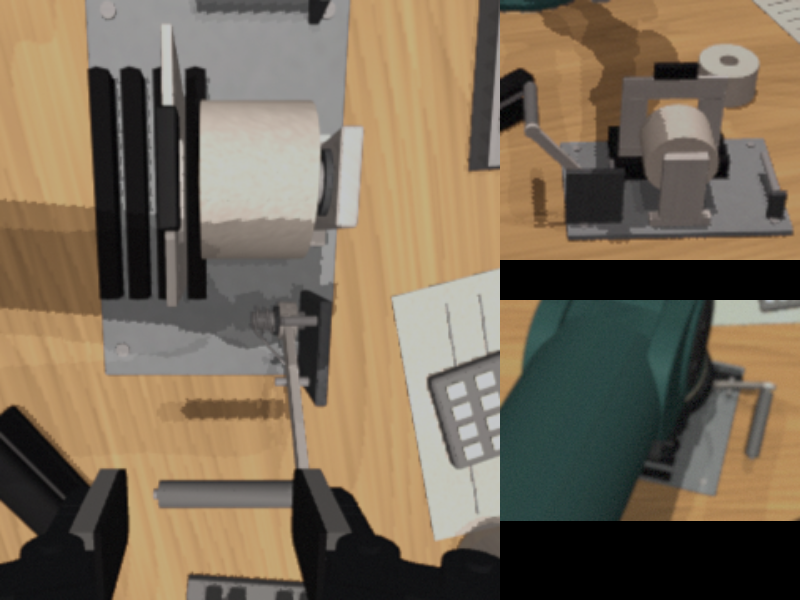

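The plate stands in the inner slot and is released, with the bar at (168,170) in the wrist crop. I check its centring and lean, and the roller.

```bash
python3 - <<'E'
from h import *; import pickle
np.set_printoptions(precision=1,suppress=True)
yaw=np.radians(-11.4);ux=np.array([np.cos(yaw),np.sin(yaw),0]);uy=np.array([-np.sin(yaw),np.cos(yaw),0])
d=pickle.load(open("d4.pkl","rb"));w=d["wrist"];T=np.array([520,66,0])
f=lambda x,y:(200+x*.6,y*.6)
for n,p,z in (("pl+",(168,25),150),("pl-",(171,305),150),("bar+",(167,107),168),("bar-",(168,229),168),
  ("rib+",(144+20,68),42),("rib-",(197,298),42),("rib2-",(158,298),42),("rib1+",(102,68),42),("rib1-",(112,298),42),("rib4+",(196,68),42),("rollL",(157,493),133),("rollR",(293,493),133),("base-",(220,375),10)):
    q=plane(w,f(*p),z);print(n,q,(q-T)@ux,(q-T)@uy)
S=d["scene"]
for p in((624,80),(728,80)):
    o,dd=ray(S,((p[0]-500)/2+310,p[1]/2+180)); t=((T-o)@ux)/(dd@ux);q=o+t*dd;print("scene top corner",q,(q-T)@uy)
E
```

```text
pl+ [536.7 122.8 150. ] 5.187634091866778 58.97170741477179
pl- [512.1   7.5 150. ] 3.8443549666129524 -58.866777380800535
bar+ [529.8  88.2 168. ] 5.227069217036031 23.72032317656833
bar- [519.6  41.4 168. ] 4.504287364693451 -24.182635059729126
rib+ [529.6 136.8  42. ] -4.636146192307316 71.31483209842075
rib- [520.6  -1.7  42. ] 13.98385689901654 -66.23567076317329
rib2- [495.    3.6  42. ] -12.178890713351848 -66.1416331633703
rib1+ [492.9 144.4  42. ] -42.094445146699734 71.44943634189232
rib1- [464.8   9.8  42. ] -43.037504718495285 -66.0307170609301
rib4+ [548.5 132.9  42. ] 14.697176500419605 71.24535891497439
rollL [479.9 -94.9 133. ] -7.520790667764286 -165.64001449193836
rollR [ 554.8 -110.3  133. ] 68.93973831486352 -165.91490964520605
base- [524.4 -64.4  10. ] 30.09618372766721 -127.0055206779749
scene top corner [508.6   9.6 144.6] -57.53472832533522
scene top corner [532.4 127.6 141.5] 62.84408071231788
```

The plate is upright, and centred along the slot to within about 2 mm. Next I shut the fingers and go behind the roller.

Request:
{"name": "apply_moves", "arguments": {"series": [{"travel": [-0.38,-0.9,0],"delta_rot": [0,0,0]},{"travel": [-0.38,-1.8,0],"delta_rot": [0,0,0]},{"travel": [-0.38,-2.6,0],"delta_rot": [0,0,0]},{"travel": [-0.38,-2.9,0],"delta_rot": [0,0,0]},{"travel": [-0.38,-2.9,0],"delta_rot": [0,0,0]},{"travel": [-0.38,-2.9,-0.8],"delta_rot": [0,0,0]},{"travel": [-0.38,-2.9,-1.7],"delta_rot": [0,0,0]},{"travel": [-0.38,-2.9,-2.4],"delta_rot": [0,0,0]},{"travel": [-0.38,-2.9,-2.5],"delta_rot": [0,0,0]},{"travel": [-0.38,-2.9,-2.5],"delta_rot": [0,0,0]}], "grip": 0, "force": 20}}

```text
time: 12.02
tcp_pos: [506.8, -146.5, 176.8]
ee_rot: [-179.7, -0.0, 78.8]
wrist_force: [-0.1, -1.2, -0.3]
finger_gap: -0.004
grasp_force: 0.0
```

```bash
python3 - <<'E'
from plant import r, optics
import cv2, pickle, numpy as np
d={n:optics.read_camera(n) for n in("wrist","scene")};pickle.dump(d,open("d5.pkl","wb"))
s=r.read_state();print(s["tcp_pos"],s["ee_rot"],s["time"],s["wrist_force"])
a=cv2.resize(d["wrist"]["color"][:480,160:500],(425,600));b=cv2.resize(d["scene"]["color"][150:310,270:370],(375,600),interpolation=cv2.INTER_CUBIC)
cv2.imwrite("pics/p5.png",np.hstack([a,b]))
E
```

```text
[ 508.89683063 -148.22726598  179.44620929] [ 1.79915422e+02 -1.63666424e-02  7.87681825e+01] 12.1167 [-0.67455769  0.14294291  0.70341891]
```

View pics/p5.png

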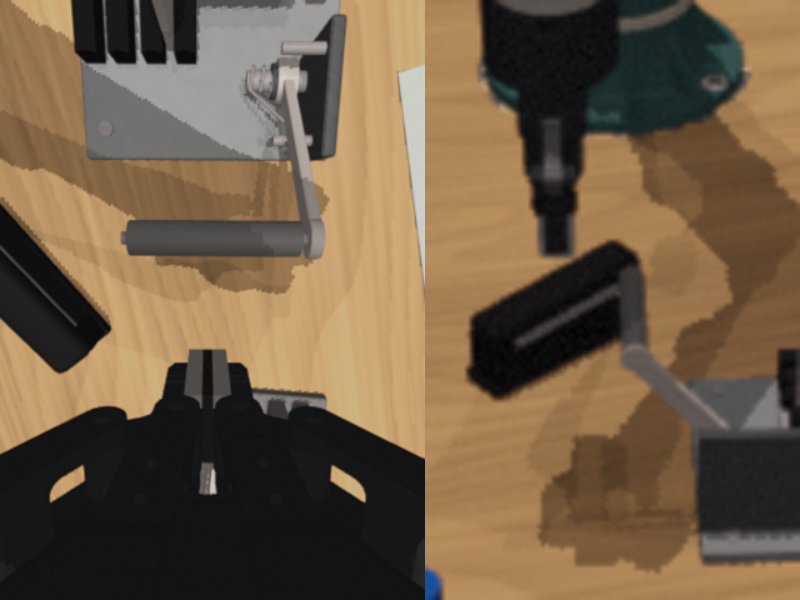

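The fingers, at (208,360) in the wrist crop, stand clear behind the roller's middle at (215,238). I go down and forward until near contact.

Request:
{"name": "apply_moves", "arguments": {"series": [{"travel": [0,0,-0.6],"delta_rot": [0,0,0]},{"travel": [0,0,-1.2],"delta_rot": [0,0,0]},{"travel": [0,0,-1.55],"delta_rot": [0,0,0]},{"travel": [0,0,-1.6],"delta_rot": [0,0,0]},{"travel": [0.03,0.15,-1.6],"delta_rot": [0,0,0]},{"travel": [0.06,0.3,-1.6],"delta_rot": [0,0,0]},{"travel": [0.09,0.45,-1.6],"delta_rot": [0,0,0]},{"travel": [0.1,0.5,-1.6],"delta_rot": [0,0,0]},{"travel": [0.1,0.5,-1.6],"delta_rot": [0,0,0]},{"travel": [0.1,0.5,-1.6],"delta_rot": [0,0,0]}]}}

```text
time: 12.95
tcp_pos: [512.2, -128.7, 115.1]
ee_rot: [179.9, -0.0, 78.7]
wrist_force: [-0.3, 0.6, -0.1]
finger_gap: 0.0
grasp_force: 0.0
```

Request:
{"name": "apply_moves", "arguments": {"series": [{"travel": [0.02,0.08,0],"delta_rot": [0,0,0]},{"travel": [0.04,0.16,0.02],"delta_rot": [0,0,0]},{"travel": [0.05,0.24,0.05],"delta_rot": [0,0,0]},{"travel": [0.06,0.32,0.08],"delta_rot": [0,0,0]},{"travel": [0.07,0.36,0.1],"delta_rot": [0,0,0]},{"travel": [0.07,0.36,0.1],"delta_rot": [0,0,0]}]}}

```text
time: 13.45
tcp_pos: [514.7, -115.7, 118.8]
ee_rot: [179.9, 0.1, 78.6]
wrist_force: [-0.3, -4.1, 0.4]
finger_gap: -0.001
grasp_force: 2.4
```

Request:
{"name": "apply_moves", "arguments": {"series": [{"travel": [0.025,0.12,0.08],"delta_rot": [0,0,0]},{"travel": [0.05,0.25,0.16],"delta_rot": [0,0,0]},{"travel": [0.075,0.37,0.24],"delta_rot": [0,0,0]},{"travel": [0.1,0.49,0.3],"delta_rot": [0,0,0]},{"travel": [0.125,0.61,0.36],"delta_rot": [0,0,0]},{"travel": [0.15,0.74,0.41],"delta_rot": [0,0,0]},{"travel": [0.175,0.86,0.45],"delta_rot": [0,0,0]},{"travel": [0.2,0.98,0.49],"delta_rot": [0,0,0]},{"travel": [0.22,1.1,0.52],"delta_rot": [0,0,0]},{"travel": [0.25,1.22,0.55],"delta_rot": [0,0,0]}]}}

```text
time: 14.28
tcp_pos: [524.3, -67.8, 140.8]
ee_rot: [179.9, 0.1, 78.6]
wrist_force: [-0.3, -6.7, 0.9]
finger_gap: -0.001
grasp_force: 3.5
```

Request:
{"name": "apply_moves", "arguments": {"series": [{"travel": [0.02,0.1,0.02],"delta_rot": [0,0,0]},{"travel": [0.03,0.15,0.03],"delta_rot": [0,0,0]},{"travel": [0.03,0.15,0.03],"delta_rot": [0,0,0]},{"travel": [0.03,0.15,0.03],"delta_rot": [0,0,0]}]}}

```text
time: 14.62
tcp_pos: [525.6, -61.8, 141.8]
ee_rot: [179.9, 0.1, 78.6]
wrist_force: [-0.6, -6.8, 0.6]
finger_gap: -0.0
grasp_force: 3.4
```

Request:
{"name": "apply_moves", "arguments": {"series": [{"travel": [0.01,0.04,0.01],"delta_rot": [0,0,0]},{"travel": [0.015,0.08,0.01],"delta_rot": [0,0,0]},{"travel": [0.02,0.12,0.02],"delta_rot": [0,0,0]},{"travel": [0.03,0.15,0.02],"delta_rot": [0,0,0]},{"travel": [0.03,0.15,0.02],"delta_rot": [0,0,0]}]}}

```text
time: 15.03
tcp_pos: [526.7, -56.0, 142.6]
ee_rot: [179.9, 0.1, 78.6]
wrist_force: [-0.6, -7.4, -0.1]
finger_gap: -0.001
grasp_force: 3.6
```

Request:
{"name": "apply_moves", "arguments": {"series": [{"travel": [0,0.025,0],"delta_rot": [0,0,0]},{"travel": [0.01,0.05,0],"delta_rot": [0,0,0]},{"travel": [0.01,0.05,0],"delta_rot": [0,0,0]},{"travel": [0.01,0.05,0],"delta_rot": [0,0,0]}]}}

```text
time: 15.37
tcp_pos: [527.1, -54.2, 142.6]
ee_rot: [179.9, 0.2, 78.6]
wrist_force: [-0.3, -7.5, 0.2]
finger_gap: -0.0
grasp_force: 3.7
```

Request:
{"name": "apply_moves", "arguments": {"series": [{"travel": [0.005,0.025,0],"delta_rot": [0,0,0]},{"travel": [0.01,0.04,0],"delta_rot": [0,0,0]},{"travel": [0.01,0.04,0],"delta_rot": [0,0,0]},{"travel": [0.01,0.04,0],"delta_rot": [0,0,0]}]}}

```text
time: 15.7
tcp_pos: [527.4, -52.7, 142.6]
ee_rot: [179.9, 0.2, 78.6]
wrist_force: [-0.9, -6.1, 0.5]
finger_gap: -0.0
grasp_force: 3.7
```

Request:
{"name": "apply_moves", "arguments": {"series": [{"travel": [0.005,0.025,0],"delta_rot": [0,0,0]},{"travel": [0.01,0.04,0],"delta_rot": [0,0,0]},{"travel": [0.01,0.04,0],"delta_rot": [0,0,0]},{"travel": [0.01,0.04,0],"delta_rot": [0,0,0]}]}}

```text
time: 16.03
tcp_pos: [527.7, -51.2, 142.6]
ee_rot: [180.0, 0.2, 78.6]
wrist_force: [0.5, -7.0, 0.7]
finger_gap: -0.002
grasp_force: 3.8
```

Request:
{"name": "apply_moves", "arguments": {"series": [{"travel": [0.005,0.025,0],"delta_rot": [0,0,0]},{"travel": [0.01,0.04,0],"delta_rot": [0,0,0]},{"travel": [0.01,0.04,0],"delta_rot": [0,0,0]},{"travel": [0.01,0.04,0],"delta_rot": [0,0,0]}]}}

```text
time: 16.37
tcp_pos: [527.7, -51.1, 142.7]
ee_rot: [179.9, 0.3, 78.5]
wrist_force: [-0.9, -10.2, -0.2]
finger_gap: -0.003
grasp_force: 5.0
```

Request:
{"name": "apply_moves", "arguments": {"series": [{"travel": [0.005,0.025,0],"delta_rot": [0,0,0]},{"travel": [0.005,0.025,0],"delta_rot": [0,0,0]},{"travel": [0.005,0.025,0],"delta_rot": [0,0,0]},{"travel": [0.005,0.025,0],"delta_rot": [0,0,0]}]}}

```text
time: 16.7
tcp_pos: [527.8, -50.9, 142.7]
ee_rot: [179.9, 0.3, 78.5]
wrist_force: [-1.9, -12.4, 1.4]
finger_gap: 0.002
grasp_force: 5.8
```

The force rises from about 7 to 12 N with no further movement, so the arm is on its stop. One last look before handing in.

```bash
python3 - <<'E'
from plant import r, optics
import cv2, numpy as np
w=optics.read_camera("wrist")["color"];s=optics.read_camera("scene")["color"]
st=r.read_state();print(st["tcp_pos"],st["wrist_force"],st["time"])
a=cv2.resize(w[:480,160:500],(425,600));b=cv2.resize(s[150:310,190:470],(375,214),interpolation=cv2.INTER_CUBIC)
z=np.zeros((600,375,3),np.uint8);z[:214]=b
cv2.imwrite("pics/p6.png",np.hstack([a,z]))
E
```

```text
[527.7825801  -50.96022757 142.67701395] [ -1.89088231 -12.07768789   0.39179974] 16.8
```

View pics/p6.png

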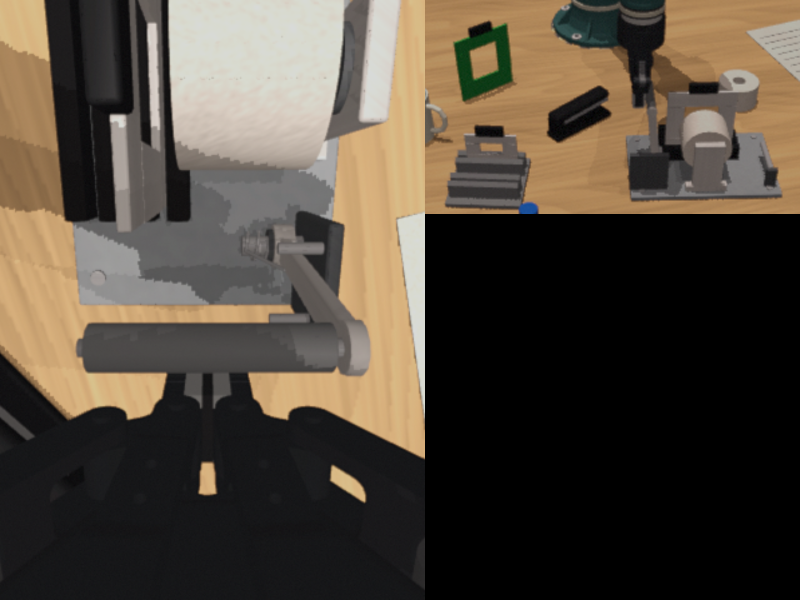

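The picture shows the fingers steady behind the roller's middle at (208,365), the dancer arm nearly upright, and the plate still standing in the inner slot at (120,170). The short plate and the green frame are where they were.

```bash
python3 -c "
from plant import r
print(r.sign_off())"
```

```text
the job is handed in; nothing more can be done
None
```

The taller guide plate is home in the slot nearest the roll, upright, centred along it to within about 2 mm, and released; the dancer arm is held against its stop at about 12 N, and the job is handed in at about 17 s.

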